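# Bolt the weights chest shut against its spring catch

### The job

Bolt the weights chest shut: press the spring catch's thumb pad down with one fingertip and, keeping it held down the whole way, push the bolt's upright tab across with the other fingertip until the bolt is fully home through the keeper on the other leaf. Then let the catch spring back up to lock it and come away. Fingertips only: do not lift or shove the chest, and leave the things lying on it and around it where they are.

Things in the scene. Friction and masses are not known exactly. Their poses are not given: they have to be found in the camera images.
- chest: loose heavy grey metal chest, 230 x 340 x 110 mm (its x, y, z), about 7 kg; its top is two flat aluminium leaves meeting in a seam at its y = 0. Origin: centre of its underside, z up. 'Over the lid' means above the leaves, z = 110 mm. A slide bolt lies on top along x = 0 on the negative-y leaf: from that end, thumb pad, pivot, hook, low strap, push tab, strap, seam, keeper.
- catch_pivot (a point): axis of the catch, 10 mm over the lid at chest y = -100, between two ears 17 mm tall at x = +-19 mm. The hook reaches to 29 mm ahead of it (+y), the pad lies behind it. On the bolt's line nothing but pad and tab stands higher than 26 mm over the lid, even the raised hook. Frame parallel to the chest's.
- thumb_pad (a point): middle of the top of the catch's thumb pad, a steel plate 30 mm wide (chest x), 30 mm long. At rest it slopes 17 degrees, the outer (negative-y) edge higher; this point is then 36.5 mm over the lid at chest y = -118. Pressed by 0.30 rad it is level, 30 mm over the lid at y = -125. The frame turns with the catch.
- push_tab (a point): centre of the near face (negative y, towards the thumb pad) of the bolt's upright steel push tab, 38 mm over the lid. The tab is 26 mm wide (chest x), 5 mm thick and stands from 12 to 48 mm over the lid on a 20 x 8 mm flat bar. Near face at chest y = -54 when drawn, -28 when home. Frame parallel to the chest's.
- keeper (a point): centre of the steel keeper loop on the other leaf, at chest y = +12, 8 mm over the lid, that the bolt's end enters; the bolt shoots towards it, along chest +y. Frame parallel to the chest's.
- catch (a joint): turn of the spring catch (rad): 0 = up, hook in a notch of the bolt; grows as the pad is pressed; 0.34 = stop, the pad's middle 7.5 mm below rest. The hook clears the bolt above 0.15; let up with the bolt part-way, it drags on it there. The spring takes 2.5 N (start) to 4 N (stop) at the pad's middle, more nearer the pivot and with friction, and lifts the catch again over a notch.
- bolt (a joint): travel of the bolt (m) along chest +y: 0 = drawn, 0.026 = fully home against its stop. It slides with about 2 N of friction and stays where it is left. With the catch up the drawn bolt can move only 2 mm; the hook drops into the home notch from 0.023 on.
- spool: orange line spool lying flat on the chest's bolt leaf, 54 mm across, 20 mm high; leave it. Origin: centre of its underside.
- shot_tub: round split-shot tub on the bolt leaf, 48 mm across, 20 mm high; leave it. Origin: centre of its underside.
- float_box: flat black float box on the other leaf, 60 x 110 x 22 mm; leave it. Origin: centre of its underside.
- mug: white mug on the bench, 82 mm across, 95 mm high; leave it. Origin: centre of its underside.
- phone: black phone on the bench, 74 x 154 x 9 mm; leave it. Origin: centre of its underside.
- lead_weight: grey cast weight with a wire loop, 62 x 62 x 42 mm, on the bench; leave it. Origin: centre of its underside.
- label_printer: hand label printer, 165 x 88 x 51 mm, on the bench; leave it. Origin: centre of its underside.

How it is judged:
By the outcome, as a careful person would: the job done as asked, in the order asked, and still so for the second after the job is handed in, with the robot touching nothing.
It also fails if it takes over 48 s, if anything falls off the work surface, if the arm or the gripper's body presses on something with over 40 N, if the wrist force passes 120 N, or if a joint passes its speed limit or range.

### The arm

A 7-joint arm with a two-finger parallel gripper is mounted at the origin on the work surface. World frame = base frame: x ahead of the robot, y to its left, z up, the work surface at z = 0. Lengths are in m, angles in rad, forces in N, time in s.
With the tool pointing down it reaches from about 0.4 to 0.85 m from the base axis. Payload 4.5 kg.
Tool frame: the origin (TCP) lies midway between the tips of the shut fingers; the grasp point (between the pads) lies 19 mm behind it; z points along the fingers, y is the direction in which the jaws open and shut (so a half turn about z gives the same grasp; the last joint's range is limited). The gripper opens to 88 mm and grips with 3 to 60 N. Pads are 18 mm wide; open, the fingers measure 123 mm over their backs; the gripper's body (75 mm by 187 mm) begins 45 mm behind the grasp point.
Start: joints at [0.034, 0.689, -0.195, 1.565, 0.157, 0.902, -0.215], TCP at [0.625, 0, 0.239] pointing down, gripper open.
Joint ranges: [-3.01, 3.01], [-0.46, 2.08], [-1.47, 1.51], [0.13, 2.56], [-1, 4.14], [0.04, 2.09], [-2.66, 2.66]. Speed limits (rad/s): [2.57, 2.57, 3.14, 3.14, 3.14, 3.14, 3.14].

### API

Orientations are given as a unit quaternion [x, y, z, w].
In Python, from plant import r, viewer gives the robot as it stands.
- The arm moves only by the tool play_rows, never from a script. Its argument "commands" is a list of rows, each an object with "delta_rot": the turn, a rotation vector about the tool's x, y, z normalised to -1 to 1, where 1 is pi rad, a list of three; "travel": the shift along the tool's x, y, z normalised to -1 to 1, where 1 is 15 cm, a list of three; "gripper": the opening, from -1 (shut) to 1 (fully open). In form: [{"delta_rot": [wx, wy, wz], "travel": [x, y, z], "gripper": gripper}, ...]. A call has 1 to 12 rows; each row is the pose to reach, as a shift and turn from the pose commanded when the call began, along the tool's axes at that moment, turning the shorter way round; what a row does not reach only later rows make up. A row lasts 1/8 s, in which the tool goes at most 62.5 mm and 10.7 degrees, less where a joint would pass 70% of its speed; a pose out of reach is approached as far as the arm can. A call with a number of a shift or a turn outside -1 to 1 is refused whole. A call with a gripper value outside its range is refused whole. The fingers move at their own pace and stop on an object; "force" is the grip in N (left out, the last holds). Time passes only in rows, so rows that repeat a pose let the fingers close. It gives the time, the measured TCP pose, the force and the opening at its end, in the units of the state.
- r.get_state(): the state, without advancing time (a new reading comes with each control period).
- viewer.snapshot(name): name is "scene" or "side" or "wrist"; returns a dict with "color" (420x560x3 uint8, red, green, blue), "z_map" (420x560 float32, m along the optical axis (not along the pixel's ray), 0 where there is no reading), "fx", "fy", "cx", "cy" (pixels), "distortion" ([k1, k2, p1, p2, k3] as OpenCV has them; the pictures are not rectified), "origin" and "attitude" of the camera in the world. Camera axes: x right, y up, looking along -z (the intrinsics and any distortion apply to the point x, -y, -z); pixel columns grow to the right and rows downward; lengths in m; the calibration is good to about 2 mm. A picture is of the moment at which its call begins.
- r.finish_job(): hands the job in, once; it reports no verdict.
Trained networks look in the newest picture that a camera, given by its name, has taken for a name from the list of things; names that differ only in an ending like _2 or _b are one class to them, and where a whole thing is asked for, a point or a joint stands for the part that bears it (a point fixed in the world has none). Each returns a list of dicts, best first, with "conf" (0 to 1); they miss things now and then, are a little off and sometimes report something else, mostly with a low value. They report only what shows in the picture. A call takes as long as a camera call.
- viewer.outline_of(camera, label): "pixels" (420x560 bool, what is visible of it) and "at" ([column, row] in pixels, amid what is visible of it).
- viewer.pinpoint(camera, label): "at" ([column, row] in pixels: a listed point, or the origin of a listed thing).
The state is a dict: "clock": time; "q": joint angles; "qd": joint speeds; "joint_torque": joint torques, N m; "tool_pos": TCP position; "eef_rot": TCP orientation; "contact_force": force on the tool from outside, world axes, zero at the start; "moment": the same for the moment, N m; "opening": opening from 0.0 (shut) to 1.0 (fully open).
Only numpy, scipy, OpenCV 4.12 (cv2) and the standard library are available. Lean on these libraries where they do the work, as an engineer would, in place of code of your own. Each camera call takes 0.05 s, during which the arm holds its last target. There are 200 camera calls.

## Working session

There is one attempt and no reset: what is moved stays moved. The work goes in short steps, Python scripts to look and compute and a tool call to move; the robot and the scene stay as the last step left them, time stands still between calls to the robot, and variables do not carry over. Pictures are saved under pics/ and viewed, about 8 in all and at most 12, crops included, and the job is handed in when it is done.

Besides the shell and the picture viewer there is one more tool, called after ">>>" in YAML: its name, and indented under it one key for each argument. play_rows: Moves the arm, as the interface text tells. Its arguments: {"type":"object","properties":{"commands":{"type":"array","items":{"type":"object","properties":{"delta_rot":{"type":"array","items":{"type":"number","minimum":-1,"maximum":1}},"travel":{"type":"array","items":{"type":"number","minimum":-1,"maximum":1}},"gripper":{"type":"number"}}}},"force":{"type":"number"}},"required":["commands"]}

```bash
ls; mkdir -p pics; cat > h.py <<'E'
import numpy as np, cv2
from scipy.spatial.transform import Rotation as R
from plant import r, viewer
def ray(s,uv):
    K=np.array([[s['fx'],0,s['cx']],[0,s['fy'],s['cy']],[0,0,1.]])
    p=cv2.undistortPoints(np.array([[uv]],float),K,np.array(s['distortion'],float))[0,0]
    A=np.array(s['attitude'],float)
    A=A if A.shape==(3,3) else R.from_quat(A).as_matrix()
    return np.array(s['origin'],float), A@np.array([p[0],-p[1],-1.])
def depthpt(s,uv):
    o,d=ray(s,uv); u,v=int(round(uv[0])),int(round(uv[1]))
    w=s['z_map'][max(v-1,0):v+2,max(u-1,0):u+2]; w=w[w>0]
    return o+d*np.median(w) if len(w) else None
def atz(s,uv,z):
    o,d=ray(s,uv); return o+d*(z-o[2])/d[2]
def save(s,n,crop=None,k=1):
    im=s['color'][:,:,::-1]
    if crop: im=im[crop[1]:crop[3],crop[0]:crop[2]]
    cv2.imwrite('pics/'+n,cv2.resize(im,None,fx=k,fy=k,interpolation=cv2.INTER_CUBIC))
E
python3 - <<'E'
from h import *
np.set_printoptions(precision=4,suppress=True)
S={}
for c in ['scene','side']:
    s=viewer.snapshot(c);S[c]=s
    print(c,s['origin'],s['attitude'],s['fx'])
    for l in ['catch_pivot','thumb_pad','push_tab','keeper','chest','spool','shot_tub','float_box','mug','phone','lead_weight','label_printer']:
        for d in viewer.pinpoint(c,l)[:1]:
            print(l,np.array(d['at']),round(d['conf'],2),depthpt(s,d['at']))
cv2.imwrite('pics/a.png',np.vstack([cv2.resize(S[c]['color'][:,:,::-1],(400,300)) for c in S]))
save(S['scene'],'s.png',None,1.4)
print(r.get_state())
E
```

```text
pics
scene [ 1.2937 -0.4553  1.0648] [0.3255 0.1666 0.447  0.8164] 487.28493397336183
catch_pivot [285.1 210.7] 0.83 [0.5709 0.0442 0.1275]
thumb_pad [279.9 206.6] 0.7 [0.5664 0.0304 0.1468]
keeper [325.1 195.2] 0.66 [0.5679 0.1792 0.1113]
chest [316.3 227. ] 0.64 [0.6484 0.0914 0.1086]
spool [295.3 238.2] 0.86 [0.6597 0.0169 0.1219]
shot_tub [284.6 190.5] 0.56 [ 0.6658 -0.0245  0.317 ]
float_box [332.7 173.9] 0.56 [0.5259 0.235  0.1316]
mug [123.3 261.2] 0.63 [ 0.4319 -0.371   0.0425]
phone [147.1 292. ] 0.78 [ 0.5316 -0.3516  0.0099]
lead_weight [180.4 327.5] 0.57 [ 0.6809 -0.3249  0.0269]
label_printer [395.4 178.9] 0.73 [0.5804 0.4451 0.0522]
side [0.4081 0.889  0.9832] [-0.0302  0.3867  0.9185 -0.0765] 519.1186842321429
catch_pivot [265.5 211.9] 0.9 [0.5594 0.0461 0.12  ]
thumb_pad [264.1 200.9] 0.55 [0.5642 0.0369 0.1463]
push_tab [259.1 219.3] 0.77 [0.5632 0.1058 0.1555]
keeper [250.  248.6] 0.94 [0.5722 0.1686 0.1263]
chest [254.5 280.8] 0.63 [0.5462 0.253  0.1266]
spool [236.7 210.3] 0.69 [0.6273 0.0512 0.1189]
shot_tub [298.  233.7] 0.58 [0.4746 0.1119 0.1309]
float_box [269.3 285.6] 0.93 [0.5136 0.2636 0.1316]
mug [344.6 150.3] 0.69 [ 0.3891 -0.3242  0.0372]
phone [300.9 151.6] 0.74 [ 0.5185 -0.3356  0.0054]
lead_weight [254.9 152.6] 0.72 [ 0.6494 -0.2845  0.0242]
label_printer [232.3 414.2] 0.74 [0.544  0.5024 0.0337]
{'clock': 1.3, 'q': array([ 0.0338,  0.6891, -0.1946,  1.5653,  0.1573,  0.9025, -0.2151]), 'qd': array([-0.0005,  0.0012,  0.0016,  0.0011, -0.    , -0.0001, -0.0014]), 'joint_torque': array([ -0.0002, -52.7485,  -1.2673, -15.3741,  -0.052 ,  -0.0008,
        -0.    ]), 'tool_pos': array([0.625 , 0.    , 0.2387]), 'eef_rot': array([0.7071, 0.7071, 0.    , 0.    ]), 'contact_force': array([-0.6824, -0.4381,  0.0641]), 'moment': array([-0.0172, -0.0322, -0.0154]), 'opening': 1.0000371466694336}
```

View pics/s.png

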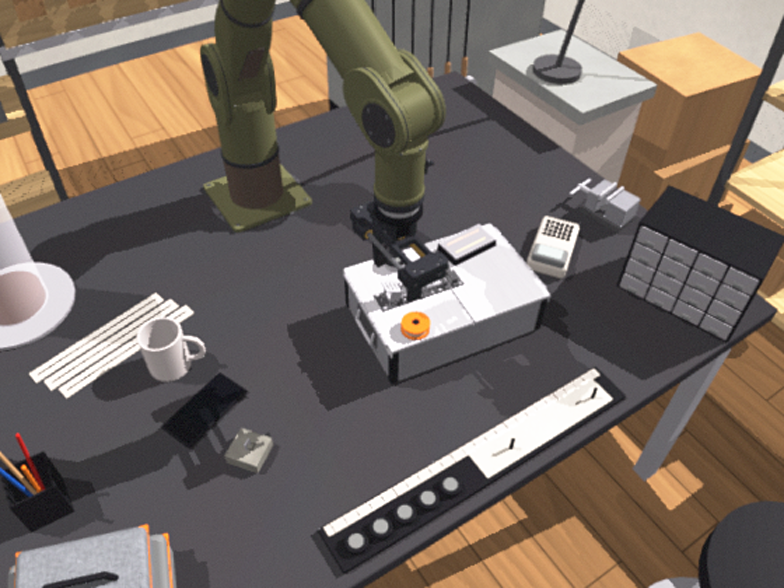

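```bash
python3 - <<'E'
from h import *
s=viewer.snapshot('side'); save(s,'side.png',(160,140,360,340),4)
E
```

```text
(no output)
```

View pics/side.png

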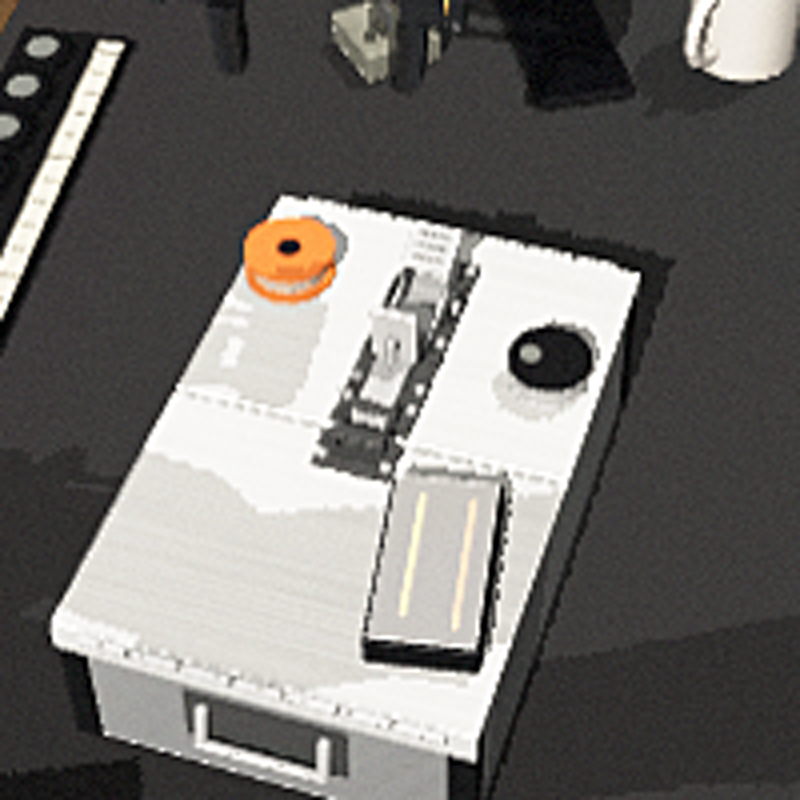

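```bash
python3 - <<'E'
from h import *
np.set_printoptions(precision=4,suppress=True)
s=viewer.snapshot('side')
C=[atz(s,np.array(c)/4+[160,140],0.110) for c in [(280,198),(638,270),(50,625),(475,755)]]
for c in C: print('corner',c)
print('widths',np.linalg.norm(C[1]-C[0]),np.linalg.norm(C[3]-C[2]),np.linalg.norm(C[2]-C[0]),np.linalg.norm(C[3]-C[1]), 'centre',np.mean(C,0))
d=(C[2]-C[0]+C[3]-C[1]); print('y axis ang from world y deg',np.degrees(np.arctan2(-d[0],d[1])))
Z={'catch_pivot':.12,'thumb_pad':.1465,'push_tab':.148,'keeper':.118,'spool':.11,'shot_tub':.11,'float_box':.11}
for l,z in Z.items():
    for q in viewer.pinpoint('side',l)[:1]: print(l,q['conf'],atz(s,q['at'],z))
w=viewer.snapshot('wrist'); print(w['origin'],w['attitude'],w['fx'])
for l,z in Z.items():
    for q in viewer.pinpoint('wrist',l)[:1]: print('W',l,q['at'],q['conf'],atz(w,q['at'],z),depthpt(w,q['at']))
save(w,'w.png',None,1.4)
E
```

```text
corner [ 0.6614 -0.0259  0.11  ]
corner [0.4363 0.0001 0.11  ]
corner [0.7075 0.3088 0.11  ]
corner [0.4807 0.3477 0.11  ]
widths 0.2265870420365553 0.23008431633587373 0.3378957221991939 0.3503745142365677 centre [0.5715 0.1577 0.11  ]
y axis ang from world y deg -7.553619252671355
catch_pivot 0.67 [0.5616 0.0581 0.12  ]
thumb_pad 0.81 [0.5599 0.0357 0.1465]
push_tab 0.84 [0.57   0.0931 0.148 ]
keeper 0.6 [0.581  0.1692 0.118 ]
spool 0.73 [0.6336 0.0398 0.11  ]
shot_tub 0.86 [0.4746 0.0934 0.11  ]
float_box 0.73 [0.5135 0.2468 0.11  ]
[0.6261 0.0691 0.3842] [-0.138  -0.0006 -0.0002  0.9904] 369.38811012128906
W catch_pivot [186.0, 139.5] 0.76 [0.5611 0.0512 0.12  ] [0.5606 0.051  0.1177]
W thumb_pad [175.1, 171.1] 0.79 [0.5592 0.0329 0.1465] [0.5593 0.0329 0.1467]
W push_tab [179.0, 68.2] 0.58 [0.5664 0.0955 0.148 ] [0.5599 0.0984 0.1222]
W keeper [185.9, 138.9] 0.27 [0.5606 0.0515 0.118 ] [0.5606 0.0515 0.118 ]
W spool [300.8, 164.0] 0.84 [0.6429 0.0324 0.11  ] [0.6416 0.0351 0.1302]
W shot_tub [73.9, 83.1] 0.86 [0.4805 0.0909 0.11  ] [0.4912 0.0893 0.1301]
```

View pics/w.png

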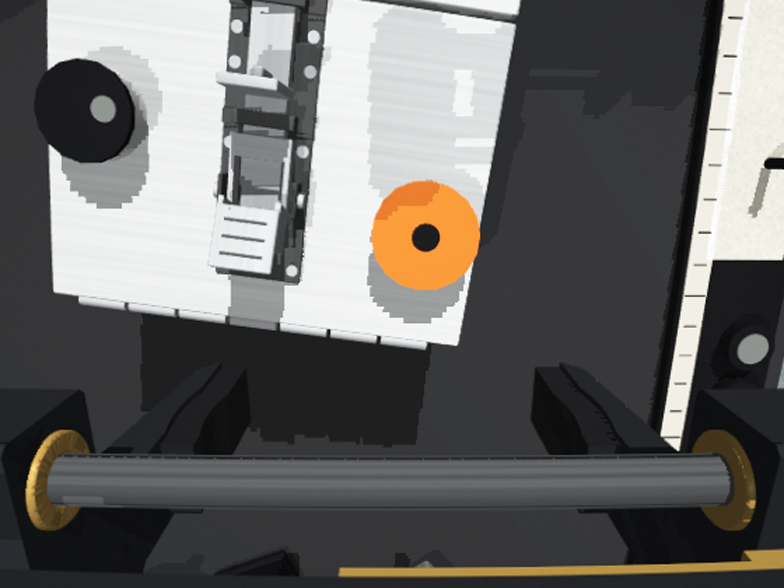

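>>> play_rows:
  commands:
    - {"delta_rot": [0, 0, -0.458], "travel": [0.387, -0.42, 0.2], "gripper": 0}
    - {"delta_rot": [0, 0, -0.458], "travel": [0.387, -0.42, 0.2], "gripper": 0}
    - {"delta_rot": [0, 0, -0.458], "travel": [0.387, -0.42, 0.2], "gripper": 0}
    - {"delta_rot": [0, 0, -0.458], "travel": [0.387, -0.42, 0.2], "gripper": 0}
    - {"delta_rot": [0, 0, -0.458], "travel": [0.387, -0.42, 0.2], "gripper": 0}
    - {"delta_rot": [0, 0, -0.458], "travel": [0.387, -0.42, 0.2], "gripper": 0}
    - {"delta_rot": [0, 0, -0.458], "travel": [0.387, -0.42, 0.2], "gripper": 0}
    - {"delta_rot": [0, 0, -0.458], "travel": [0.387, -0.42, 0.2], "gripper": 0}
    - {"delta_rot": [0, 0, -0.458], "travel": [0.387, -0.42, 0.2], "gripper": 0}
    - {"delta_rot": [0, 0, -0.458], "travel": [0.387, -0.42, 0.2], "gripper": 0}
    - {"delta_rot": [0, 0, -0.458], "travel": [0.387, -0.42, 0.2], "gripper": 0}
  force: 25

```text
clock: 3.52
tool_pos: [0.5621, 0.0581, 0.2088]
eef_rot: [0.066, 0.998, -0.0, 0.0]
contact_force: [0.5, -0.4, 0.8]
opening: 0.498
```

```bash
python3 - <<'E'
from h import *
np.set_printoptions(precision=4,suppress=True)
st=r.get_state(); print(st['tool_pos'],st['eef_rot'],st['contact_force'],st['opening'],R.from_quat(st['eef_rot']).as_matrix())
Z={'catch_pivot':.12,'thumb_pad':.1465,'push_tab':.148,'keeper':.118}
for c in ['wrist','scene','side']:
    w=viewer.snapshot(c)
    for l,z in Z.items():
        for q in viewer.pinpoint(c,l)[:1]: print(c,l,np.array(q['at']),round(q['conf'],2),atz(w,q['at'],z),depthpt(w,q['at']))
    if c=='wrist': save(w,'w2.png',None,1.4)
    if c=='scene': save(w,'sc2.png',(200,110,360,270),4)
E
```

```text
[0.5621 0.0581 0.2088] [ 0.0665  0.9978 -0.0001  0.0001] [ 0.4887 -0.3657  0.7816] 0.49802450185851066 [[-0.9912  0.1326  0.0002]
 [ 0.1326  0.9912 -0.0002]
 [-0.0002 -0.0002 -1.    ]]
wrist catch_pivot [269.4 217.5] 0.88 [0.559  0.0513 0.12  ] [0.5595 0.0512 0.118 ]
wrist thumb_pad [242.2 233.4] 0.64 [0.5591 0.0357 0.1465] [0.5594 0.0356 0.1457]
wrist push_tab [348.5 236.6] 0.57 [0.569  0.0978 0.148 ] [0.5688 0.0977 0.1484]
scene catch_pivot [285.4 207.4] 0.72 [0.5554 0.0555 0.12  ] [0.5714 0.0444 0.1405]
scene thumb_pad [281.  203.8] 0.45 [0.5591 0.0385 0.1465] [0.5576 0.0395 0.1446]
scene push_tab [303.1 196.4] 0.58 [0.5685 0.1023 0.148 ] [0.5734 0.0985 0.1542]
scene keeper [321.1 195.8] 0.63 [0.5691 0.164  0.118 ] [0.5732 0.1604 0.1234]
side catch_pivot [263.9 213.9] 0.82 [0.562  0.0532 0.12  ] [0.5621 0.0523 0.1191]
side thumb_pad [268.7 199.3] 0.64 [0.5546 0.03   0.1465] [0.5542 0.0319 0.1483]
side push_tab [260.1 216.1] 0.93 [0.5642 0.0886 0.148 ] [0.569  0.0638 0.1221]
side keeper [249.1 250.5] 0.64 [0.5747 0.1673 0.118 ] [0.5749 0.1664 0.117 ]
```

View pics/w2.png

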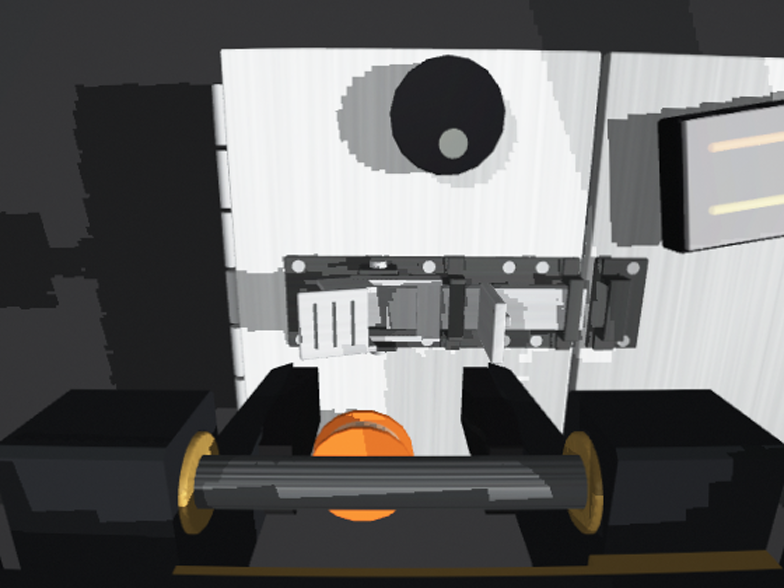

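View pics/sc2.png

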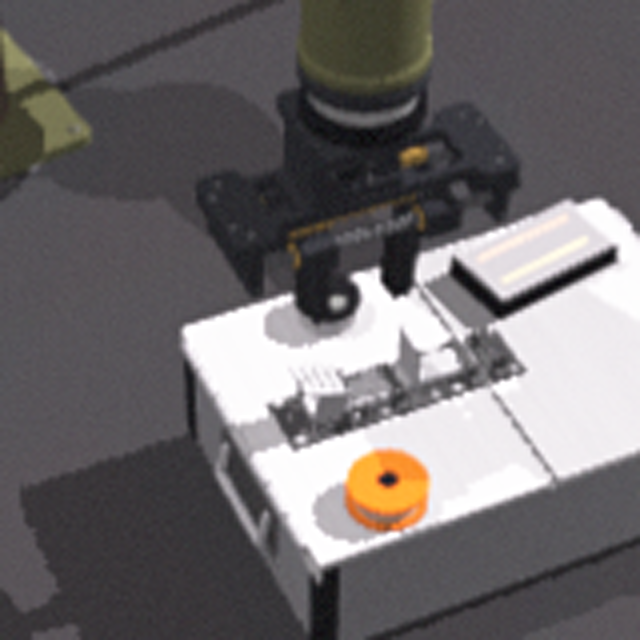

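```bash
cat >> h.py <<'E'
def cloud(s):
    v,u=np.nonzero(s['z_map']>0)
    K=np.array([[s['fx'],0,s['cx']],[0,s['fy'],s['cy']],[0,0,1.]])
    p=cv2.undistortPoints(np.stack([u,v],1)[:,None].astype(float),K,np.array(s['distortion'],float))[:,0]
    A=np.array(s['attitude'],float); A=A if A.shape==(3,3) else R.from_quat(A).as_matrix()
    z=s['z_map'][v,u]
    return (np.stack([p[:,0],-p[:,1],-np.ones(len(p))],1)*z[:,None])@A.T+np.array(s['origin'])
E
python3 - <<'E'
from h import *
np.set_printoptions(precision=4,suppress=True)
st=r.get_state(); M=R.from_quat(st['eef_rot']).as_matrix()
for c in ['wrist','scene','side']:
    s=viewer.snapshot(c); P=(cloud(s)-st['tool_pos'])@M
    print(c)
    for a in np.arange(-.05,.006,.005):
        for sg in (-1,1):
            q=P[(P[:,2]>a)&(P[:,2]<a+.005)&(abs(P[:,0])<.02)&(P[:,1]*sg>0)&(abs(P[:,1])<.08)]
            if len(q)>3: print(round(a,3),sg,len(q),'y',q[:,1].min()*1e3,q[:,1].max()*1e3,'x',q[:,0].min()*1e3,q[:,0].max()*1e3)
    if c=='wrist':
        C=cloud(s); d=np.array([np.sin(.1315),np.cos(.1315)]); o=np.array([.5745,.1499])
        e=np.array([d[1],-d[0]]); l=np.stack([(C[:,:2]-o)@e,(C[:,:2]-o)@d,C[:,2]],1)
        for n,y0,y1,z0,z1 in [('pad',-.145,-.1,.138,.160),('tab',-.075,-.035,.140,.165)]:
            q=l[(abs(l[:,0])<.03)&(l[:,1]>y0)&(l[:,1]<y1)&(l[:,2]>z0)&(l[:,2]<z1)]
            print(n,len(q),np.percentile(q,2,axis=0),np.percentile(q,98,axis=0),q.mean(0))
        q=l[(abs(l[:,0]+.06)<.03)&(l[:,2]>.1)&(l[:,2]<.115)]; print('lid',np.median(q[:,2]),np.percentile(q,1,axis=0))
E
```

```text
wrist
-0.05 -1 361 y -38.69456960140596 -22.79660995463773 x -11.983021298926525 10.451364002021222
-0.05 1 353 y 21.32915779686396 36.671902717584516 x -12.42910439131532 10.226779074351434
-0.045 -1 637 y -39.692287102092024 -22.51582066333855 x -11.563500216191171 10.183387628777828
-0.045 1 659 y 20.886817632233157 37.533254613999176 x -11.559814579904751 10.124101669114882
-0.04 -1 366 y -39.61246035973184 -23.22129636832977 x 3.365512050923698 10.078491997040729
-0.04 1 345 y 21.340502887182044 37.48220799571671 x 3.4111682681080553 9.964760134406912
-0.035 -1 360 y -38.93895566150015 -24.221237039472914 x -2.511857318794312 9.793834485941629
-0.035 1 350 y 22.09369495252078 37.01998119903907 x -2.5956813221049324 9.926647098132758
-0.03 -1 361 y -38.575450023298224 -24.10606071225789 x -6.209394403995104 9.89524876541146
-0.03 1 389 y 21.998114583418957 36.84590104557274 x -6.33006394317643 9.80132873427707
-0.025 -1 440 y -38.51963639272141 -23.023152032769755 x -9.547203187041516 9.877646361154584
-0.025 1 438 y 21.12919687154399 36.713965229640756 x -8.850315427444425 9.835
[... 2553 characters left out ...]
2156 -22.19895396858683 x -10.70841250449201 4.308818686357843
-0.01 1 10 y 20.243607103255574 29.739087871599104 x -11.543351881256863 6.884714124299807
-0.005 -1 6 y -35.68138257716817 -25.165288158137805 x -10.641265654601213 -7.244435584665962
-0.005 1 11 y 20.94061587756012 33.97777023177709 x -10.018884657492867 7.052392888672508
side
-0.05 -1 4 y -28.07390820287789 -25.519030664450188 x -8.7578256939313 7.429668477549855
-0.045 -1 6 y -28.70442722284734 -19.23123290375702 x -9.334625940677615 7.380177744507921
-0.015 1 14 y 35.34210922477655 40.28116677940872 x -8.61616002900621 10.877135596909914
-0.01 1 16 y 33.21936772494694 40.78256657965817 x -8.959591304242139 10.123645203970577
```

>>> play_rows:
  commands:
    - {"delta_rot": [0, 0, 0], "travel": [0.011, -0.02, 0.1], "gripper": 0}
    - {"delta_rot": [0, 0, 0], "travel": [0.011, -0.02, 0.2], "gripper": 0}
    - {"delta_rot": [0, 0, 0], "travel": [0.011, -0.02, 0.28], "gripper": 0}
    - {"delta_rot": [0, 0, 0], "travel": [0.011, -0.02, 0.28], "gripper": 0}
  force: 25

```text
clock: 4.92
tool_pos: [0.5592, 0.0552, 0.1653]
eef_rot: [0.066, 0.998, -0.0, -0.001]
contact_force: [-0.5, 0.1, 0.1]
opening: 0.502
```

```bash
cat > m.py <<'E'
from h import *
np.set_printoptions(precision=1,suppress=True)
st=r.get_state(); M=R.from_quat(st['eef_rot']).as_matrix()
print(st['clock'],st['tool_pos']*1e3,st['contact_force'],st['opening'])
s=viewer.snapshot('wrist'); C=cloud(s); P=(C-st['tool_pos'])@M*1e3; z=C[:,2]*1e3
def rep(n,m): print(n,m.sum(),np.percentile(P[m],2,axis=0),np.percentile(P[m],98,axis=0),P[m].mean(0)) if m.sum()>5 else print(n,m.sum())
ax=abs(P[:,0])<18
rep('pad',ax&(z>138)&(z<153)&(P[:,1]<0)&(P[:,1]>-60)&(P[:,2]>1))
for a in (141,146,151,156): rep('tab%d'%a,ax&(z>a)&(z<a+4)&(P[:,1]>22)&(P[:,1]<85))
for sg in (-1,1):
  for a in (-12,-6,-2): rep('fing',ax&(P[:,2]>a)&(P[:,2]<a+4)&(P[:,1]*sg>0)&(abs(P[:,1])<60))
E
python3 - <<'E'
from m import *
s2=viewer.snapshot('scene')
save(s,'w3.png',None,1.4)
E
```

```text
4.925 [559.2  55.2 165.3] [-0.5  0.1  0.1] 0.5016348789739347
pad 2970 [-15.2 -34.9  15.2] [13.4 -7.2 26.2] [  1.5 -19.4  20.2]
tab141 109 [-5.  43.2 20.4] [11.3 54.1 24.2] [ 4.2 45.  22.4]
tab146 100 [-4.2 43.2 15.4] [11.3 47.7 19.3] [ 5.5 44.1 17.4]
tab151 100 [-3.2 43.2 10.4] [11.4 47.6 14.2] [ 5.7 44.2 12.3]
tab156 412 [-7.3 43.4  6.7] [11.  48.4  9.2] [ 2.5 45.9  7.9]
fing 212 [ -9.3 -36.4 -11.9] [  9.5 -23.   -8.1] [  5.4 -27.8 -10. ]
fing 175 [ -9.2 -35.3  -5.8] [  9.4 -23.   -2.1] [  5.3 -27.4  -4. ]
fing 95 [ -9.5 -32.4  -1.9] [  9.3 -23.    1.2] [  4.7 -26.3  -0.6]
fing 213 [ -9.2  20.9 -12. ] [ 9.5 34.3 -8.1] [  5.5  25.9 -10.1]
fing 177 [-9.5 20.8 -5.9] [ 9.4 33.7 -2.1] [ 4.9 25.3 -4.1]
fing 98 [-9.6 20.9 -1.9] [ 9.1 30.2  1.1] [ 4.5 24.1 -0.7]
```

View pics/w3.png

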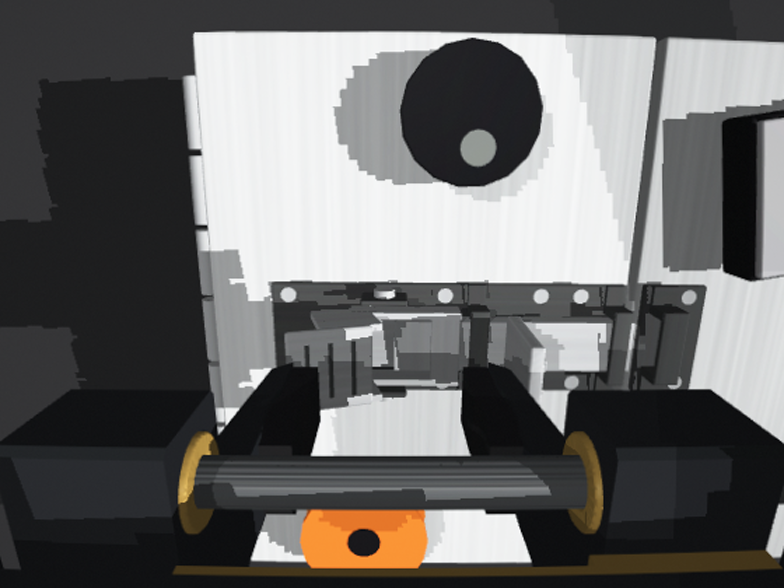

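>>> play_rows:
  commands:
    - {"delta_rot": [0, 0, 0], "travel": [0, -0.013, 0.05], "gripper": 0}
    - {"delta_rot": [0, 0, 0], "travel": [0, -0.013, 0.08], "gripper": 0}
    - {"delta_rot": [0, 0, 0], "travel": [0, -0.013, 0.1], "gripper": 0}
    - {"delta_rot": [0, 0, 0], "travel": [0, -0.013, 0.12], "gripper": 0}
    - {"delta_rot": [0, 0, 0], "travel": [0, -0.013, 0.14], "gripper": 0}
    - {"delta_rot": [0, 0, 0], "travel": [0, -0.013, 0.155], "gripper": 0}
    - {"delta_rot": [0, 0, 0], "travel": [0, -0.013, 0.165], "gripper": 0}
    - {"delta_rot": [0, 0, 0], "travel": [0, -0.013, 0.173], "gripper": 0}
    - {"delta_rot": [0, 0, 0], "travel": [0, -0.013, 0.173], "gripper": 0}
    - {"delta_rot": [0, 0, 0], "travel": [0, -0.013, 0.173], "gripper": 0}

```text
clock: 6.28
tool_pos: [0.5598, 0.0521, 0.1409]
eef_rot: [0.066, 0.998, -0.001, 0.0]
contact_force: [-0.5, -4.4, 4.5]
opening: 0.502
```

```bash
python3 - <<'E'
from m import *
import numpy as np
ss=viewer.snapshot('scene'); a=ss['color'][130:250,220:370,::-1]
b=s['color'][150:350,150:430,::-1]
cv2.imwrite('pics/p.png',np.vstack([cv2.resize(a,(600,480))[180:],cv2.resize(b,(600,300))]) )
E
```

```text
6.275 [559.8  52.1 140.9] [-0.5 -4.4  4.5] 0.5019065602469645
pad 1389 [-14.4 -39.    1. ] [14.5 -9.7  2.8] [  2.9 -19.3   1.6]
tab141 235 [-5.2 22.8 -4.1] [12.4 49.9 -0.3] [ 6.6 38.9 -2.2]
tab146 302 [-4.5 22.5 -9.1] [12.3 50.2 -5.2] [ 6.5 38.2 -7.2]
tab151 345 [ -3.5  22.6 -14.1] [ 12.3  49.8 -10.3] [  7.   38.4 -12.1]
tab156 468 [ -4.2  22.8 -19. ] [ 12.1  50.6 -15.3] [  6.9  40.7 -16.7]
fing 200 [ -8.9 -36.3 -11.8] [  9.6 -23.   -8.1] [  5.4 -27.9 -10. ]
fing 180 [ -9.  -35.2  -5.9] [  9.4 -23.   -2.2] [  5.1 -27.3  -4.1]
fing 2436 [-14.  -39.1  -0.7] [ 14.3 -10.8   1.9] [  3.1 -21.1   0.9]
fing 399 [ -8.5  21.  -11.9] [12.4 49.8 -8.1] [  5.5  35.  -10.1]
fing 322 [-8.1 21.  -5.9] [12.3 49.9 -2.1] [ 5.4 35.3 -4. ]
fing 240 [-8.8 21.1 -1.9] [12.3 50.1  1.8] [ 5.  37.7 -0.2]
```

View pics/p.png

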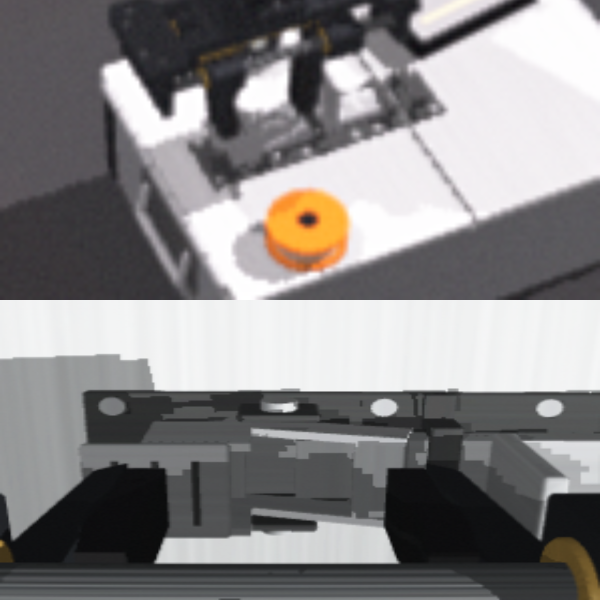

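>>> play_rows:
  commands:
    - {"delta_rot": [0, 0, 0], "travel": [0, 0, 0.006], "gripper": 0}
    - {"delta_rot": [0, 0, 0], "travel": [0, 0.01, 0.006], "gripper": 0.068}
    - {"delta_rot": [0, 0, 0], "travel": [0, 0.02, 0.006], "gripper": 0.136}
    - {"delta_rot": [0, 0, 0], "travel": [0, 0.03, 0.006], "gripper": 0.205}
    - {"delta_rot": [0, 0, 0], "travel": [0, 0.04, 0.006], "gripper": 0.273}
    - {"delta_rot": [0, 0, 0], "travel": [0, 0.05, 0.006], "gripper": 0.34}
    - {"delta_rot": [0, 0, 0], "travel": [0, 0.06, 0.006], "gripper": 0.41}
    - {"delta_rot": [0, 0, 0], "travel": [0, 0.07, 0.006], "gripper": 0.477}
    - {"delta_rot": [0, 0, 0], "travel": [0, 0.08, 0.006], "gripper": 0.545}
    - {"delta_rot": [0, 0, 0], "travel": [0, 0.08, 0.006], "gripper": 0.545}
  force: 10

```text
clock: 7.62
tool_pos: [0.5613, 0.0635, 0.1401]
eef_rot: [0.067, 0.998, -0.001, -0.0]
contact_force: [-0.3, -5.3, 6.3]
opening: 0.775
```

```bash
python3 - <<'E'
from m import *
cv2.imwrite('pics/p2.png',cv2.resize(s['color'][150:350,130:450,::-1],(640,400)))
E
```

```text
7.625 [561.3  63.5 140.1] [-0.3 -5.3  6.3] 0.7750766829941075
pad 935 [-14.4 -51.3   1. ] [ 14.5 -21.6   2.1] [  4.1 -33.3   1.4]
tab141 256 [-9.2 32.9 -4.9] [12.4 51.3 -1.2] [ 5.6 39.3 -3.1]
tab146 326 [ -9.3  32.9 -10. ] [12.3 51.5 -6.1] [ 5.8 40.1 -8. ]
tab151 337 [ -8.5  33.  -15. ] [ 12.3  51.5 -11.2] [  6.3  40.1 -13.1]
tab156 543 [ -8.8  33.  -20. ] [ 12.   52.4 -16.1] [  6.   42.  -17.9]
fing 235 [ -9.7 -47.9 -11.9] [  9.4 -34.6  -8.1] [  4.4 -39.1 -10. ]
fing 194 [ -9.2 -47.3  -5.9] [  9.4 -34.9  -2.1] [  4.5 -38.8  -4.1]
fing 2578 [-14.  -50.4  -1. ] [ 14.3 -22.5   1.8] [  2.9 -32.5   0.7]
fing 319 [ -9.1  32.9 -12. ] [12.2 51.4 -8.1] [  5.9  39.8 -10. ]
fing 271 [-9.6 32.9 -5.9] [12.4 51.5 -2.1] [ 5.8 40.  -4.1]
fing 188 [-9.  33.  -1.9] [12.3 51.6  1.7] [ 6.2 40.4 -0.4]
```

View pics/p2.png

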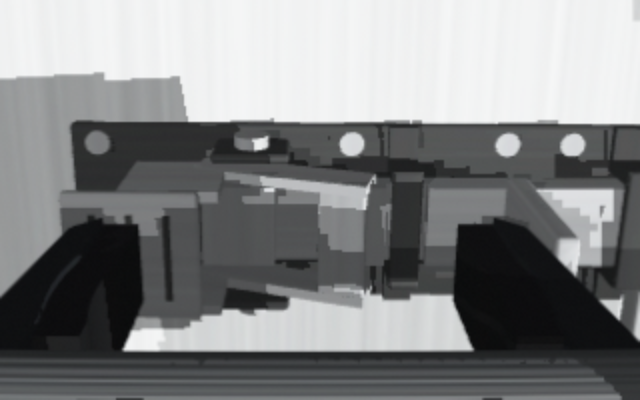

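>>> play_rows:
  commands:
    - {"delta_rot": [0, 0, 0], "travel": [0, 0.01, 0], "gripper": 0.615}
    - {"delta_rot": [0, 0, 0], "travel": [0, 0.02, 0], "gripper": 0.68}
    - {"delta_rot": [0, 0, 0], "travel": [0, 0.03, 0], "gripper": 0.75}
    - {"delta_rot": [0, 0, 0], "travel": [0, 0.04, 0], "gripper": 0.82}
    - {"delta_rot": [0, 0, 0], "travel": [0, 0.045, 0], "gripper": 0.85}
    - {"delta_rot": [0, 0, 0], "travel": [0, 0.048, 0], "gripper": 0.88}
    - {"delta_rot": [0, 0, 0], "travel": [0, 0.048, 0], "gripper": 0.88}
    - {"delta_rot": [0, 0, 0], "travel": [0, 0.048, 0], "gripper": 0.88}
  force: 10

```text
clock: 8.68
tool_pos: [0.562, 0.0684, 0.14]
eef_rot: [0.067, 0.998, -0.003, -0.0]
contact_force: [-1.9, -9.2, 9.0]
opening: 0.938
```

```bash
python3 - <<'E'
from m import *
cv2.imwrite('pics/p3.png',cv2.resize(s['color'][150:350,130:450,::-1],(640,400)))
E
```

```text
8.675 [562.   68.4 140. ] [-1.9 -9.2  9. ] 0.938146861099051
pad 985 [-14.3 -55.8   1. ] [ 14.4 -27.2   2.2] [  3.9 -38.5   1.4]
tab141 303 [-9.5 40.3 -5.1] [12.3 58.6 -1.3] [ 5.4 46.9 -3.2]
tab146 330 [ -9.1  40.3 -10.1] [12.3 58.5 -6.3] [ 5.8 47.  -8.2]
tab151 371 [ -9.2  40.1 -15.1] [ 12.4  58.6 -11.3] [  5.6  46.9 -13.3]
tab156 533 [ -9.2  40.1 -20.1] [ 12.1  59.4 -16.3] [  5.5  48.3 -18.1]
fing 274 [ -9.4 -55.6 -11.9] [  9.3 -41.9  -8.1] [  4.2 -46.3 -10. ]
fing 224 [ -9.4 -54.1  -5.9] [  9.3 -41.9  -2.2] [  4.  -45.7  -4.2]
fing 2781 [-14.1 -55.1  -1.2] [ 14.2 -27.5   1.8] [  2.2 -37.7   0.7]
fing 334 [ -8.4  40.2 -11.9] [12.4 58.7 -8.1] [  6.   47.1 -10.1]
fing 308 [-9.5 40.3 -5.9] [12.3 58.6 -2.1] [ 5.3 46.8 -4. ]
fing 195 [-9.8 40.4 -1.9] [12.3 58.7  1.8] [ 6.1 47.9 -0.4]
```

View pics/p3.png

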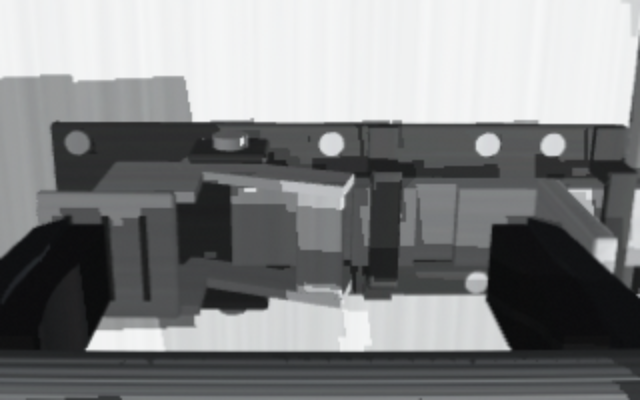

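>>> play_rows:
  commands:
    - {"delta_rot": [0, 0, 0], "travel": [0, 0.007, 0], "gripper": 0.88}
    - {"delta_rot": [0, 0, 0], "travel": [0, 0.013, 0], "gripper": 0.88}
    - {"delta_rot": [0, 0, 0], "travel": [0, 0.013, 0], "gripper": 0.88}
    - {"delta_rot": [0, 0, 0], "travel": [0, 0.013, 0], "gripper": 0.88}

```text
clock: 9.22
tool_pos: [0.562, 0.0685, 0.1402]
eef_rot: [0.068, 0.998, -0.004, -0.001]
contact_force: [-2.4, -12.9, 12.3]
opening: 0.941
```

```bash
python3 m.py | egrep -v fing; python3 -c "
from h import *
s=viewer.snapshot('side')
for l,z in [('push_tab',.148),('keeper',.118)]:
    for q in viewer.pinpoint('side',l)[:1]: print(l,q['conf'],atz(s,q['at'],z))"
```

```text
9.225 [562.   68.5 140.2] [ -2.4 -12.9  12.3] 0.940926927892001
pad 1082 [-14.6 -55.8   1. ] [ 14.4 -26.    2.3] [  3.7 -37.8   1.5]
tab141 286 [-9.5 40.3 -5.2] [12.4 58.4 -1.3] [ 5.4 46.6 -3.3]
tab146 328 [ -8.8  40.3 -10.1] [12.3 58.5 -6.3] [ 5.7 47.1 -8.3]
tab151 366 [ -9.1  40.  -15.2] [ 12.4  58.2 -11.3] [  5.8  47.1 -13.3]
tab156 517 [ -9.2  40.  -20.2] [ 12.1  59.3 -16.4] [  5.6  48.3 -18.2]
push_tab 0.84 [0.57086581 0.1114051  0.148     ]
keeper 0.94 [0.57835365 0.16674958 0.118     ]
```

>>> play_rows:
  commands:
    - {"delta_rot": [0, 0, 0], "travel": [0, -0.013, 0], "gripper": 0.85}
    - {"delta_rot": [0, 0, 0], "travel": [0, -0.027, 0], "gripper": 0.8}
    - {"delta_rot": [0, 0, 0], "travel": [0, -0.033, 0], "gripper": 0.75}
    - {"delta_rot": [0, 0, 0], "travel": [0, -0.033, 0], "gripper": 0.75}
    - {"delta_rot": [0, 0, 0], "travel": [0, -0.033, -0.02], "gripper": 0.75}
    - {"delta_rot": [0, 0, 0], "travel": [0, -0.033, -0.05], "gripper": 0.75}
    - {"delta_rot": [0, 0, 0], "travel": [0, -0.033, -0.09], "gripper": 0.75}
    - {"delta_rot": [0, 0, 0], "travel": [0, -0.033, -0.15], "gripper": 0.75}
    - {"delta_rot": [0, 0, 0], "travel": [0, -0.033, -0.3], "gripper": 0.75}
    - {"delta_rot": [0, 0, 0], "travel": [0, -0.033, -0.5], "gripper": 0.75}
    - {"delta_rot": [0, 0, 0], "travel": [0, -0.033, -0.6], "gripper": 0.75}
    - {"delta_rot": [0, 0, 0], "travel": [0, -0.033, -0.6], "gripper": 0.75}

```text
clock: 10.92
tool_pos: [0.5624, 0.0696, 0.2308]
eef_rot: [0.066, 0.998, 0.0, 0.001]
contact_force: [0.1, -0.9, 0.1]
opening: 0.873
```

```bash
python3 - <<'E'
from h import *
np.set_printoptions(precision=4,suppress=True)
st=r.get_state(); print(st['clock'],st['tool_pos'],st['contact_force'])
w=viewer.snapshot('wrist'); C=cloud(w); d=np.array([np.sin(.1315),np.cos(.1315)]); o=np.array([.5745,.1499])
e=np.array([d[1],-d[0]]); l=np.stack([(C[:,:2]-o)@e,(C[:,:2]-o)@d,C[:,2]],1)
for n,y0,y1,z0,z1 in [('pad',-.145,-.1,.138,.160),('tab',-.075,-.005,.140,.165),('tabtop',-.075,-.005,.156,.165)]:
    q=l[(abs(l[:,0])<.03)&(l[:,1]>y0)&(l[:,1]<y1)&(l[:,2]>z0)&(l[:,2]<z1)]
    print(n,len(q),np.percentile(q,2,axis=0),np.percentile(q,98,axis=0),q.mean(0))
for l_,z in [('catch_pivot',.12),('thumb_pad',.1465),('push_tab',.148),('spool',.11),('shot_tub',.11),('keeper',.118)]:
    for q in viewer.pinpoint('wrist',l_)[:1]: print(l_,q['conf'],atz(w,q['at'],z))
save(w,'end.png',None,1.4)
E
```

```text
10.925 [0.5624 0.0696 0.2308] [ 0.0798 -0.8681  0.1087]
pad 2098 [-0.016  -0.1316  0.1393] [ 0.0127 -0.1035  0.1506] [-0.0023 -0.1177  0.1459]
tab 611 [-0.0137 -0.0278  0.1404] [ 0.0109 -0.0179  0.1585] [-0.0021 -0.0258  0.1528]
tabtop 317 [-0.0132 -0.0276  0.1561] [ 0.0111 -0.0227  0.1587] [-0.0012 -0.0252  0.1574]
catch_pivot 0.79 [0.561  0.0524 0.12  ]
thumb_pad 0.7 [0.5572 0.0362 0.1465]
push_tab 0.79 [0.5717 0.1227 0.148 ]
spool 0.62 [0.6447 0.0277 0.11  ]
shot_tub 0.62 [0.4791 0.0938 0.11  ]
keeper 0.59 [0.575  0.1619 0.118 ]
```

View pics/end.png

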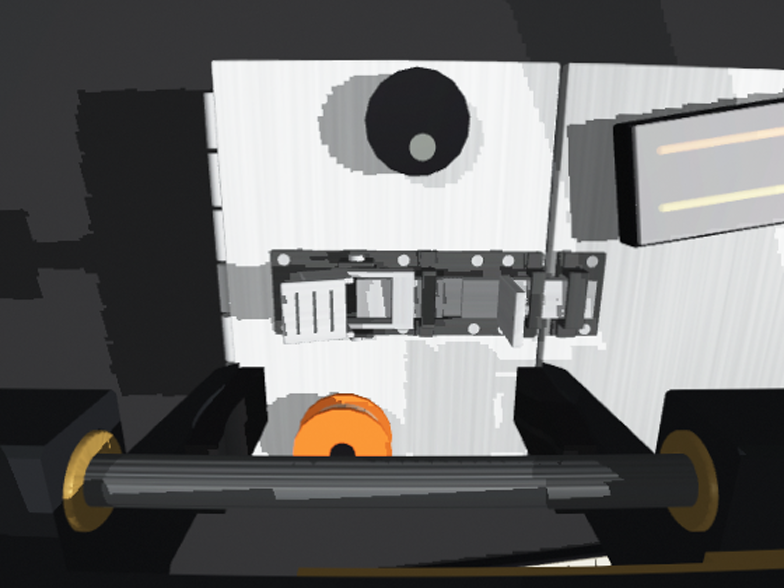

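```bash
python3 -c "
from h import *
print(r.finish_job(), r.get_state()['clock'])"
```

```text
the job is handed in; nothing more can be done
the job is handed in; nothing more can be done
```

The chest is bolted and the catch has sprung back up; I handed the job in at about 11 s, well under the 48 s limit.

I turned the gripper so its jaws lay along the bolt. One fingertip pressed the thumb pad level and stayed on it. The other pushed the tab across by opening the gripper and shifting the arm together. I then backed off the tab with the pad still held, lifted straight up and moved clear.

Last checks:
- **Bolt home:** the tab's near face is at about chest y = -28 mm, where it should be when home. At the end of the push, an extra 2 mm commanded only raised the sideways force from 9 to 13 N with no movement, so it was against its stop.
- **Catch locked:** the thumb pad's measured shape and height match its rest position from before the press.
- **Chest and other things:** the pad measures in the same place as before, so the chest did not shift measurably. The spool, shot tub and float box look undisturbed in the last wrist picture. I did not look again at the things on the bench.
- **Robot:** it is clear of everything, with about 1 N of residual reading. The highest wrist force I saw was about 18 N.

**One disagreement:** the depth images give 25 mm of tab travel, against the nominal 26 mm. This is probably 1 mm of starting slack or camera error. It is still past the 23 mm where the hook drops into the home notch.

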